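Load the sprung tape spindle into the bench dispenser

ROBOT

A 6-joint arm with a two-finger parallel gripper is mounted at the origin on the work surface. World frame = base frame: x ahead of the robot, y to its left, z up, the work surface at z = 0. Lengths are in mm, angles in rad, forces in N, time in s.
With the tool pointing down it reaches from about 350 to 775 mm from the base axis. Payload 7.3 kg.
Tool frame: the origin (TCP) lies between the finger pads; the fingertips stand 8 mm ahead of it and the grasp point (between the pads) lies 11 mm behind it; y points along the fingers, z is the direction in which the jaws open and shut, and the axes are right-handed (so a half turn about y gives the same grasp; the last joint's range is limited). The gripper opens to 92 mm and grips with 3 to 60 N. Pads are 19 mm wide; open, the fingers measure 130 mm over their backs; the gripper's body (75 mm by 190 mm) begins 47 mm behind the grasp point.
Start: joints at [-1.456, 0.342, 1.524, -0, 1.275, -0.146], TCP at [135.395, -507.263, 202.341] pointing down, gripper open.
Joint ranges: [-2.53, 2.53], [-0.77, 2.02], [0.04, 2.7], [-1, 4.14], [0.28, 2.66], [-3.11, 3.11]. Speed limits (rad/s): [2.57, 2.57, 3.14, 3.14, 3.14, 3.14].

INTERFACE

Orientations are given as [roll, pitch, yaw] about the fixed x, y, z axes, in that order (R = Rz(yaw) Ry(pitch) Rx(roll)).
In Python, from plant import bot, vision, job gives the robot as it stands. The module is installed in compiled form; this text tells all that it offers.
- The arm moves only by the tool arm_command, never from a script. Its argument "deltas" is a list of rows, each a list of 4 numbers: the shift along the tool's x, y, z in m, then the turn about the tool's y in degrees. In form: [[x, y, z, twist], ...]. A call has 1 to 5 rows; each row shifts and turns the commanded pose from where the row before left it, along the tool's axes as they then stand; what a row does not reach is not made up. A row lasts 1/10 s, in which the tool goes at most 50 mm and 8.59 degrees, less where a joint would pass 70% of its speed; a pose out of reach is approached as far as the arm can. A call is refused whole if a number of a shift passes 0.05 or a number of a turn 8.59, either way. A call with a gripper value outside its range is refused whole. "claw" is the closure in counts, from 0 (fully open) to 255 (shut), set as the call begins (left out, the last holds). The fingers move at their own pace and stop on an object; the grip force is fixed at half the most. Time passes only in rows, so rows that do not move let the fingers close. It gives the time, the measured TCP pose, the force and the opening at its end, in the units of the state.
- bot.get_obs(): the state, without advancing time (a new reading comes with each control period).
- vision.capture(name): name is "scene" or "top"; returns a dict with "img" (384x512x3 uint8, red, green, blue), "camera_matrix" (3x3 intrinsics, pixels), "world_to_cam" (4x4, takes a point from world to camera coordinates). Camera axes: x right, y down, z forward; pixel columns grow to the right and rows downward; lengths in mm; the calibration is good to about 2 mm. A picture is of the moment at which its call begins. There is no depth.
- job.close_job(): hands the job in, once; it reports no verdict.
Trained networks look in a picture, given as the dict that the camera call returned (one of the last four; its "shot" number tells which), for a name from the list of things; names that differ only in an ending like _2 or _b are one class to them, and where a whole thing is asked for, a point or a joint stands for the part that bears it (a point fixed in the world has none). Each returns a list of dicts, best first, with "confidence" (0 to 1); they miss things now and then, are a little off and sometimes report something else, mostly with a low value. They report only what shows in the picture. A call takes as long as a camera call. They do not tell look-alikes from the thing itself.
- vision.find_in(picture, name): "xyz" ([x, y, z] in mm, in the coordinates of the camera as it stood for that picture, good to about 4 mm: the middle of the surface that is visible of it).
- vision.regions_of(picture, name): "mask" (384x512 bool, what is visible of it).
The state is a dict: "time": time; "joint_positions": joint angles; "dq": joint speeds; "tau": joint torques, N m; "tool_pos": TCP position; "tcp_rot": TCP orientation; "contact_force": force on the tool from outside, world axes, zero at the start; "moment": the same for the moment, N m; "grip_width": finger opening in mm.
Only numpy, scipy, OpenCV 4.12 (cv2) and the standard library are available. Lean on these libraries where they do the work, as an engineer would, in place of code of your own. Each camera call takes 0.05 s, during which the arm holds its last target. There are 200 camera calls.

TASK

The spindle with the tape rolls is out of the bench tape dispenser: pick it up and put it back. Compress its sprung pin in the socket of one cheek, bring the other end down between the cheeks and let it out into the opposite socket, so that both pins are fully home and the rolls hang free. Ease it in by feel without forcing or ramming the spring or the cheeks, and leave the other things on the table where they are.

Things in the scene. Friction and masses are not known exactly. Their poses are not given: they have to be found in the camera images.
- spindle: Loose spindle: white barrel 24 mm thick, 156 mm long, with three tan tape rolls fixed on it, each 50 mm in diameter: middle one 50 mm wide (grip across it), one 22 mm wide each side, centred 57 mm out. 190 mm tip to tip uncompressed, 0.3 kg. Origin on the axis, mid-roll, midway between the uncompressed tips, 25 mm above the table; x runs along it to the sprung pin. Either way round is right.
- pin_sprung (a point): Tip (on the axis) of the sprung pin: the longer, steel one, 10 mm thick, standing 24 mm out of the barrel, tip slightly chamfered; 95 mm from the spindle's origin. It pushes into the barrel 12 mm at most against a spring: starts at 3 N, then 0.7 N per mm more (8.6 N at 8 mm, 11.4 N at the 12 mm stop, rigid beyond).
- pin_fixed (a point): Tip (on the axis) of the fixed pin at the spindle's other end: a white stub 10 mm thick, standing 10 mm out of the barrel, tip slightly chamfered; 95 mm from the spindle's origin. When seated, the spring still presses with about 4 N, the tips are 188 mm apart and the pins lie on the bottom of their sockets, the axis 58 mm above the bench and level.
- dispenser: Tape dispenser screwed to the bench. This body is its base: plate 148 x 236 mm, 10 mm thick, with arms 36 mm high in front that carry a cutter bar 91 to 105 mm in front of the origin, 43 mm high. Origin at bench height under the line of the sockets (midway on the base); x to the back (away from the cutter), y to the left along the socket line, z up. Press at most 25 N on any part of it.
- line_mid (a point): Point on the socket line, 60 mm above the dispenser's origin. A grey U bracket with two upright cheeks stands on the base, clamped up to 18 mm left or right of this point along the line (not measured: see or feel it). Cheeks: 80 mm high above the bench, 68 mm deep, 12 mm thick, inner faces 170 mm apart. Socket floors are 188 mm apart, groove floors 176.
- cutter_mid (a point): Middle of the cutter bar's top edge. The sockets: down the middle of each cheek's inner face, from its top, runs a groove 3 mm deep, 14 mm wide (flared to 30 in the top 8 mm), to a foot 53 mm above the bench; there a round blind socket 14 mm wide, centre 60 mm high, goes 6 mm deeper. One pin must be in its socket, the spring compressed 8 to 12 mm, for the other to come down its groove.
- brush: Bystander: a flat paint brush, 200 mm long, lying between the places of the spindle and the dispenser. Origin at the middle of its underside, x along it.
- mug: Bystander: white mug, 80 mm across, 92 mm high, on the far side. Origin at the centre of its foot.
- paint_green: Bystander: green paint bottle, 60 mm across, 150 mm high, on the far side. Origin at the centre of its foot.
- paint_red: Bystander: dark red paint bottle, 60 mm across, 150 mm high, on the far side. Origin at the centre of its foot.
- jar: Bystander: glass jar with black lid, 72 mm across, 85 mm high, on the right. Origin at the centre of its foot.
- tub: Bystander: clear tub 130 x 170 x 75 mm with brushes standing in it (to 150 mm), far left. Origin at the centre of its foot.
- palette: Bystander: white palette board with paint blobs, 180 x 250 mm, 12 mm high, far right. Origin at the centre of its underside.
- spare_tape: Bystander: a ring of tape lying flat on the right, 92 mm across, 25 mm high. Origin at the centre of its underside.
Mind the look-alikes: they are no part of the job. Leave any orange look-alike of the spindle alone.

How it is judged:
By the outcome, as a careful person would: the job done as asked, in the order asked, and still so for the second after the job is handed in, with the robot touching nothing.
It also fails if it takes over 54 s, if anything falls off the work surface, if the arm or the gripper's body presses on something with over 40 N, if the wrist force passes 120 N, or if a joint passes its speed limit or range.

## Working session

There is one attempt and no reset: what is moved stays moved. The work goes in short steps, Python scripts to look and compute and a tool call to move; the robot and the scene stay as the last step left them, time stands still between calls to the robot, and variables do not carry over. Pictures are saved under pics/ and viewed, about 8 in all and at most 12, crops included, and the job is handed in when it is done.

Besides the shell and the picture viewer there is one more tool, called after "Emit:" in YAML: its name, and indented under it one key for each argument. arm_command: Moves the arm, as the interface text tells. Its arguments: {"type":"object","properties":{"deltas":{"type":"array","items":{"type":"array","items":{"type":"number"}}},"claw":{"type":"number"}},"required":["deltas"]}

```bash
mkdir -p pics; cat > h.py <<'E'
import numpy as np, cv2
from plant import bot, vision, job
def w(p,xyz):
    T=np.linalg.inv(p["world_to_cam"]); return (T@np.r_[xyz,1])[:3]
def proj(p,X):
    c=p["world_to_cam"]@np.r_[X,1]; u=p["camera_matrix"]@c[:3]; return u[:2]/u[2]
def ray(p,uv,z):
    T=np.linalg.inv(p["world_to_cam"]); d=T[:3,:3]@np.linalg.solve(p["camera_matrix"],np.r_[uv,1]); o=T[:3,3]
    return o+d*(z-o[2])/d[2]
def save(p,n): cv2.imwrite("pics/"+n,p["img"][:,:,::-1])
E
python3 - <<'E'
from h import *
o=bot.get_obs(); print({k:np.round(v,3) for k,v in o.items()})
ps=[vision.capture(n) for n in("scene","top")]
cv2.imwrite("pics/a.png",cv2.resize(ps[0]["img"][:,:,::-1],(800,600)));cv2.imwrite("pics/b.png",cv2.resize(ps[1]["img"][:,:,::-1],(800,600)))
for p in ps:
  print(np.linalg.inv(p["world_to_cam"])[:3,3].round())
  for n in["spindle","pin_sprung","pin_fixed","dispenser","line_mid","cutter_mid","brush","mug","jar","spare_tape"]:
    print(n,[(round(d["confidence"],2),w(p,d["xyz"]).round(),proj(p,w(p,d["xyz"])).round()) for d in vision.find_in(p,n)[:3]])
E
```

```text
{'time': np.float64(0.0), 'joint_positions': array([-1.456,  0.343,  1.525,  0.   ,  1.275, -0.146]), 'dq': array([ 0.001,  0.001,  0.001, -0.001,  0.001, -0.001]), 'tau': array([ -0.   , -43.124, -24.422,   0.072,   0.056,  -0.   ]), 'tool_pos': array([ 135.347, -506.812,  201.661]), 'tcp_rot': array([-1.572,  0.   , -2.881]), 'contact_force': array([-0.629, -0.057,  0.285]), 'moment': array([ 0.013, -0.076, -0.013]), 'grip_width': np.float64(91.484)}
[ 895. -743. 1015.]
spindle [(0.83, array([552., 209.,  40.]), array([306., 153.])), (0.58, array([ 267., -243.,   43.]), array([168., 209.]))]
pin_sprung [(0.23, array([ 456., -454.,   22.]), array([177., 291.]))]
pin_fixed [(0.72, array([556., 205.,  39.]), array([306., 154.])), (0.71, array([ 262., -245.,   38.]), array([167., 210.]))]
dispenser [(0.6, array([ 503., -204.,   14.]), array([237., 234.]))]
line_mid [(0.72, array([ 502., -201.,   10.]), array([237., 234.]))]
cutter_mid [(0.68, array([ 459., -454.,   21.]), array([178., 291.])), (0.57, array([ 500., -199.,   13.]), array([237., 233.]))]
brush [(0.81, array([551.,  -6.,  
[... 451 characters left out ...]
222.,  39.]), array([160., 175.]))]
pin_sprung []
pin_fixed [(0.84, array([ 258., -235.,   44.]), array([311., 273.])), (0.71, array([547., 221.,  46.]), array([160., 173.]))]
dispenser [(0.71, array([ 499., -196.,   10.]), array([297., 192.]))]
line_mid [(0.68, array([ 502., -199.,   15.]), array([298., 191.]))]
cutter_mid [(0.61, array([ 499., -199.,   16.]), array([298., 192.]))]
brush [(0.65, array([555.,  -2.,  16.]), array([234., 173.])), (0.34, array([776.,  95., 102.]), array([201.,  93.]))]
mug [(0.73, array([752., -21.,  34.]), array([242., 108.]))]
jar [(0.81, array([ 593., -444.,   85.]), array([385., 160.]))]
spare_tape [(0.72, array([ 458., -454.,   26.]), array([382., 207.]))]
```

View pics/a.png

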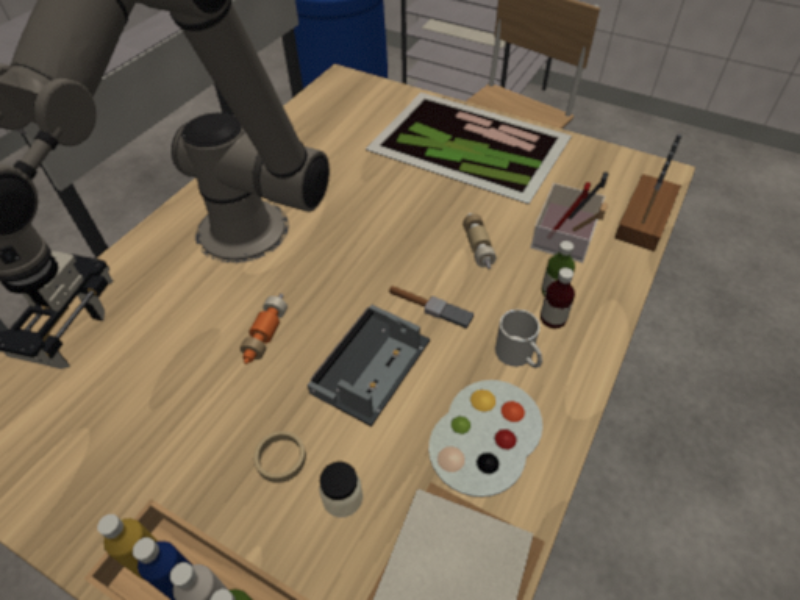

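View pics/b.png

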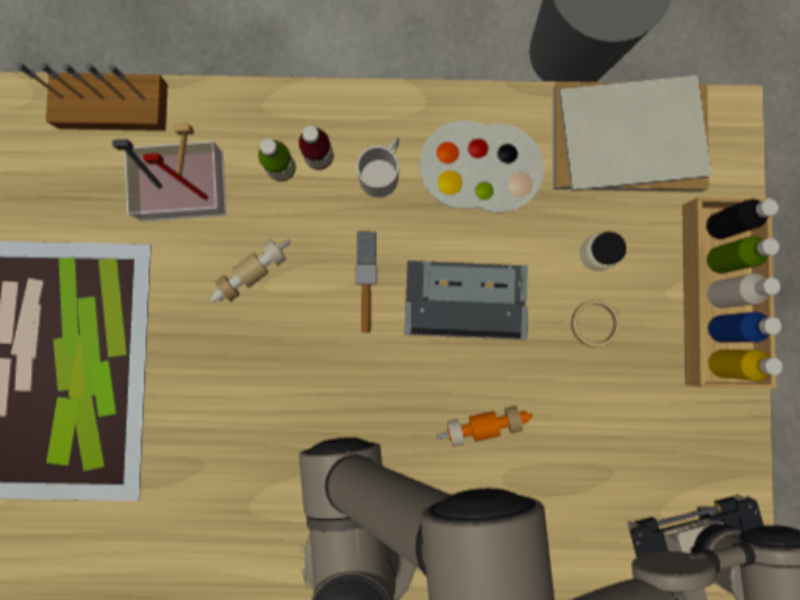

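The top view shows the true spindle near (250,270) px with its thin steel pin at the upper right (288,243). The orange decoy is at (485,425), the dispenser at (466,300) with the cutter bar towards the robot (lower, 325), and the brush at (366,280). I'll enlarge crops next.

```bash
python3 - <<'E'
from h import *
p=vision.capture("top");s=vision.capture("scene")
np.savez("top.npz",**{k:p[k] for k in("img","camera_matrix","world_to_cam")});np.savez("scene.npz",**{k:s[k] for k in("img","camera_matrix","world_to_cam")})
def crop(p,x,y,ww,hh,k): return cv2.resize(p["img"][y:y+hh,x:x+ww,::-1],(ww*k,hh*k),interpolation=cv2.INTER_CUBIC)
a=crop(p,130,145,66,50,6); b=crop(p,252,160,92,60,8)  # 396x300, 736x480
cv2.imwrite("pics/c.png",b)
c=crop(s,285,130,40,50,6); d=crop(s,190,185,92,92,6)
im=np.zeros((600,800,3),np.uint8); im[:300,:396]=a; im[300:600,:240]=c; im[0:552,240+0+0:0]=0 if 0 else im[0:552,240:0]
im[:400,400:800]=cv2.resize(d,(400,400)); cv2.imwrite("pics/d.png",im)
for q,n in((p,"top"),(s,"scene")):
  for m in("spindle",):
    for r in vision.regions_of(q,m)[:2]:
      ys,xs=np.nonzero(r["mask"]); P=np.c_[xs,ys]
      G=np.array([ray(q,u,25)[:2] for u in P]); (c,sz,ang)=cv2.minAreaRect(G.astype(np.float32))
      print(n,round(r["confidence"],2),len(xs),G.mean(0).round(1),np.round(c,1),np.round(sz,1),round(ang,1))
for q,n in((p,"top"),(s,"scene")):
  for d in vision.regions_of(q,"dispenser")[:1]:
      ys,xs=np.nonzero(d["mask"]); print(xs.min(),xs.max(),ys.min(),ys.max())
E
```

```text
top 0.89 728 [545.8 228.2] [548.2 224.4] [ 52.3 188.5] 37.6
top 0.8 824 [ 257.8 -239. ] [ 257.6 -233.9] [ 54.6 188.4] 11.7
scene 0.77 647 [ 255.  -235.6] [ 255.1 -234.6] [ 56.9 188.6] 16.0
scene 0.59 472 [547. 226.] [544.8 226.6] [ 54.3 195.9] 37.0
259 338 167 217
197 273 195 271
```

View pics/c.png

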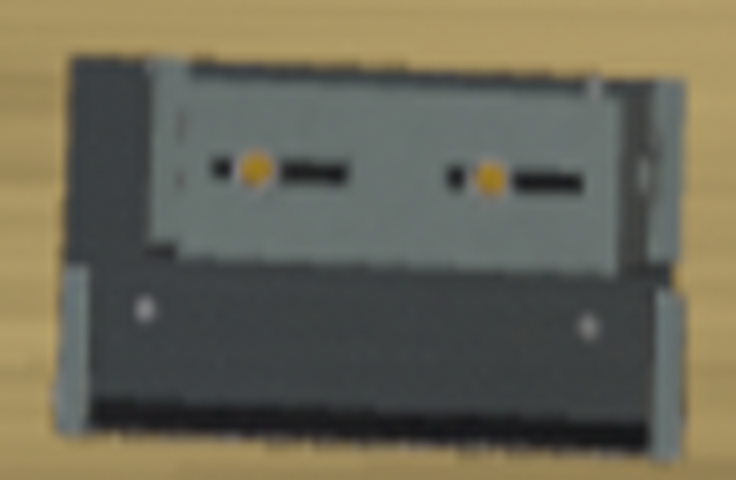

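View pics/d.png

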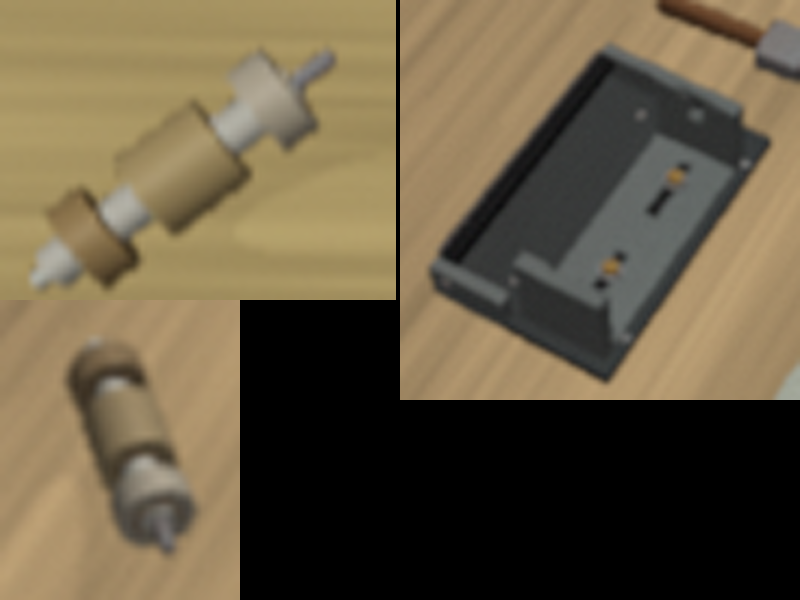

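The dispenser crop shows the left cheek top at x≈150–190 and the right one at x≈650–685, with the cutter bar along the bottom. The spindle's steel pin points up and to the right. I'll fit the poses with these points.

```bash
cat > fit.py <<'E'
from h import *
from scipy.optimize import least_squares
p=dict(np.load("top.npz"));s=dict(np.load("scene.npz"))
T=lambda x,y:np.array([252+x/8-.44,160+y/8-.44]); S=lambda x,y:np.array([190+(x-400)/4.348-.4,185+y/4.348-.4])
# (picture, pixel, local xyz, moves with bracket)
D=[(p,T(70,58),(74,118,10),0),(p,T(55,432),(-105,118,36),0),(p,T(683,458),(-105,-118,36),0),
(p,T(150,58),(34,97,80),1),(p,T(190,60),(34,85,80),1),(p,T(650,80),(34,-85,80),1),(p,T(685,80),(34,-97,80),1),(p,T(648,262),(-34,-85,80),1),(p,T(685,265),(-34,-97,80),1),
(s,S(518,258),(-34,-97,80),1),(s,S(608,303),(34,-97,80),1),(s,S(742,108),(34,97,80),1),
(s,S(607,382),(74,-118,0),0),(s,S(768,142),(74,118,10),0),(s,S(432,290),(-105,-118,0),0)]
def W(v,L,b):
    c,si=np.cos(v[2]),np.sin(v[2]); y=L[1]+b*v[3]; return np.array([v[0]+c*L[0]-si*y,v[1]+si*L[0]+c*y,L[2]])
f=lambda v:np.concatenate([proj(q,W(v,L,b))-u for q,u,L,b in D])
r=least_squares(f,[500,-200,0,0],x_scale=[10,10,.1,10],loss="soft_l1")
if __name__=="__main__":
    print(r.x.round(3),np.degrees(r.x[2])); print(f(r.x).reshape(-1,2).round(1).tolist())
    print("line bracket mid",W(r.x,(0,0,60),1), "base mid", r.x[:2])
    a=lambda x,y:ray(p,[130+x/6-.4,145+y/6-.4],25)[:2]
    F,K=a(35,285),a(331,54); d=K-F; print("tips",F,K,np.linalg.norm(d),"mid",(F+K)/2,np.degrees(np.arctan2(d[1],d[0])))
E
python3 fit.py
```

```text
[ 5.30164e+02 -1.96737e+02 -1.30000e-02 -1.01040e+01] -0.7322139013789465
[[-0.4, -9.6], [-0.2, 1.4], [-0.1, 0.7], [0.2, 0.7], [-0.7, 0.6], [-0.1, -0.1], [-0.4, 0.1], [-0.2, 0.4], [-0.8, 0.1], [-1.0, 1.5], [-1.9, 1.2], [0.1, -1.3], [9.5, 5.4], [9.2, 1.9], [0.4, 0.8]]
line bracket mid [ 530.03465018 -206.84013457   60.        ] base mid [ 530.16376592 -196.73737119]
tips [489.19807044 296.81304318] [610.09566454 150.62830067] 189.70030891036106 mid [549.64686749 223.72067192] -50.40859723366496
```

Emit:
arm_command:
  deltas:
    - [0,0,0,-8.5]
    - [0,0,0,-8.5]
    - [0,0,0,-8.5]
    - [0,0,0,-8.5]
    - [0,0,0,-8.5]
  claw: 0

```text
time: 1.9
tool_pos: [135.4, -507.3, 202.3]
tcp_rot: [-1.571, -0.0, -2.133]
contact_force: [-0.3, -0.0, 0.6]
grip_width: 91.5
```

Emit:
arm_command:
  deltas:
    - [0,0,0,-8.5]
    - [0,0,0,-8.5]
    - [0,0,0,-8.5]
    - [0,0,0,-8.5]
    - [0,0,0,-8.5]

```text
time: 2.4
tool_pos: [135.4, -507.3, 202.3]
tcp_rot: [-1.571, -0.0, -1.391]
contact_force: [0.5, 0.1, 0.4]
grip_width: 91.4
```

Emit:
arm_command:
  deltas:
    - [0,0,0,-8.5]
    - [0,0,0,-8.5]
    - [0,0,0,-8.5]
    - [0,0,0,-2.2]

```text
time: 2.8
tool_pos: [135.4, -507.3, 202.3]
tcp_rot: [-1.571, -0.0, -0.909]
contact_force: [-0.0, -0.1, 0.8]
grip_width: 91.9
```

Emit:
arm_command:
  deltas:
    - [0,0,0,-1.1]
    - [-0.019,0,0.048,0]
    - [-0.019,0,0.048,0]
    - [-0.019,0,0.048,0]
    - [-0.019,0,0.048,0]

```text
time: 3.3
tool_pos: [234.9, -331.8, 202.3]
tcp_rot: [-1.571, -0.0, -0.896]
contact_force: [0.9, 0.2, -0.6]
grip_width: 91.8
```

Emit:
arm_command:
  deltas:
    - [-0.019,0,0.048,0]
    - [-0.019,0,0.048,0]
    - [-0.019,0,0.048,0]
    - [-0.019,0,0.048,0]
    - [-0.019,0,0.048,0]

```text
time: 3.8
tool_pos: [358.8, -114.4, 202.7]
tcp_rot: [-1.57, -0.001, -0.896]
contact_force: [0.8, -0.6, -0.2]
grip_width: 91.9
```

Emit:
arm_command:
  deltas:
    - [-0.019,0,0.048,0]
    - [-0.019,0,0.048,0]
    - [-0.019,0,0.048,0]
    - [-0.019,0,0.048,0]
    - [-0.019,0,0.048,0]

```text
time: 4.3
tool_pos: [482.5, 103.2, 202.5]
tcp_rot: [-1.57, -0.001, -0.895]
contact_force: [1.1, -1.5, 0.1]
grip_width: 91.5
```

```bash
sed -i 's/(74,118,10)/(43,118,10)/g; s/(74,-118,0)/(43,-118,0)/' fit.py; python3 fit.py; python3 -c "
from h import *
o=bot.get_obs();print(o['tool_pos'],o['tcp_rot'],o['time'])"
```

```text
[ 5.31325e+02 -1.98284e+02 -2.20000e-02 -8.52900e+00] -1.2877185067178862
[[-0.1, -0.4], [0.0, 0.7], [0.0, 0.7], [0.4, 0.0], [-0.5, -0.0], [0.0, -0.1], [-0.3, 0.0], [-0.4, 0.3], [-0.9, 0.1], [-0.9, 1.4], [-1.9, 1.3], [0.6, -1.0], [0.3, 1.2], [1.2, -1.1], [0.3, 0.9]]
line bracket mid [ 531.13300929 -206.81115048   60.        ] base mid [ 531.32469104 -198.28389396]
tips [489.19807044 296.81304318] [610.09566454 150.62830067] 189.70030891036106 mid [549.64686749 223.72067192] -50.40859723366496
[482.54664815 103.20258657 202.46994004] [-1.57041820e+00 -6.47289587e-04 -8.94805224e-01] 4.3
```

Emit:
arm_command:
  deltas:
    - [-0.0176,0,0.0425,0]
    - [-0.0176,0,0.0425,0]
    - [-0.0176,0,0.0425,0]
    - [0,0.03,0,0]
    - [0,0.03,0,0]

```text
time: 4.8
tool_pos: [549.0, 223.6, 141.7]
tcp_rot: [-1.569, -0.001, -0.893]
contact_force: [-0.4, -0.2, -0.0]
grip_width: 91.8
```

Emit:
arm_command:
  deltas:
    - [0,0.03,0,0]
    - [0,0.03,0,0]
    - [0,0.01,0,0]
    - [0,0,0,0]

```text
time: 5.2
tool_pos: [547.4, 221.8, 71.1]
tcp_rot: [-1.574, 0.001, -0.895]
contact_force: [-0.9, -0.1, 1.3]
grip_width: 91.7
```

```bash
python3 - <<'E'
from h import *
o=bot.get_obs();print(o['tool_pos'],o['tcp_rot'],o['time'])
s=vision.capture("scene");p=vision.capture("top")
f=lambda q,x,y:cv2.resize(q["img"][y:y+75,x:x+50,::-1],(400,600),interpolation=cv2.INTER_CUBIC)
cv2.imwrite("pics/e.png",np.hstack([f(s,280,115),f(p,135,130)]))
E
```

```text
[547.42377365 221.76451393  71.07323085] [-1.57354507e+00  1.18062142e-03 -8.94984111e-01] 5.2
```

View pics/e.png

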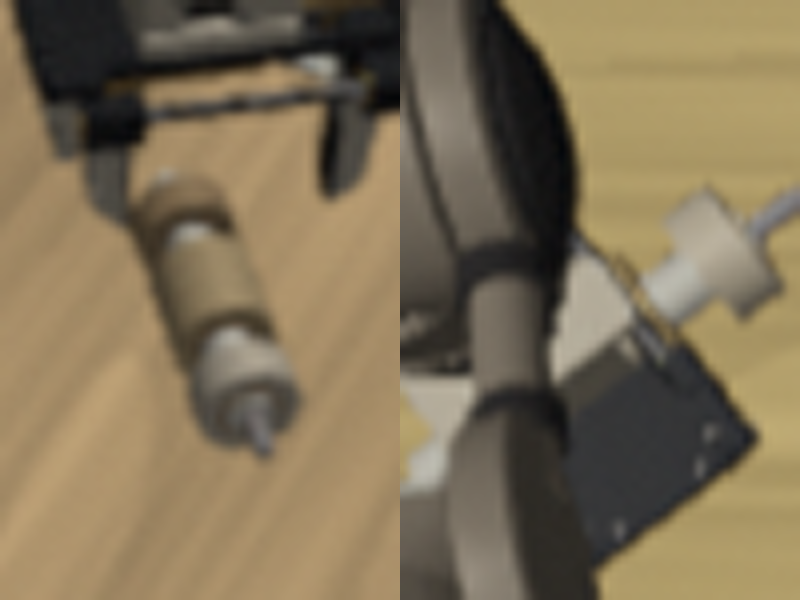

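The fingers straddle the middle roll, one on each side, and the axis lines up. I'll descend and close.

Emit:
arm_command:
  deltas:
    - [0,0.02,0.002,0]
    - [0,0.02,0,0]
    - [0,0.012,0,0]
    - [0,0.005,0,0]
    - [0,0,0,0]

```text
time: 5.8
tool_pos: [550.0, 223.2, 15.6]
tcp_rot: [-1.571, -0.0, -0.895]
contact_force: [-0.7, -0.1, -0.6]
grip_width: 91.6
```

Emit:
arm_command:
  deltas:
    - [0,0,0,0]
    - [0,0,0,0]
    - [0,0,0,0]
    - [0,0,0,0]
    - [0,0,0,0]
  claw: 255

```text
time: 6.3
tool_pos: [549.9, 223.2, 15.5]
tcp_rot: [-1.571, -0.0, -0.895]
contact_force: [-0.7, -0.2, 0.1]
grip_width: 56.3
```

Emit:
arm_command:
  deltas:
    - [0,0,0,0]
    - [0,0,0,0]
    - [0,0,0,0]

```text
time: 6.6
tool_pos: [549.8, 223.2, 15.3]
tcp_rot: [-1.571, -0.0, -0.895]
contact_force: [-0.2, -0.5, 2.0]
grip_width: 37.5
```

```bash
python3 - <<'E'
from h import *
o=bot.get_obs();print(o['tool_pos'],o['tcp_rot'],o['time'],o['grip_width'],o['contact_force'])
s=vision.capture("scene");p=vision.capture("top")
f=lambda q,x,y:cv2.resize(q["img"][y:y+75,x:x+50,::-1],(400,600),interpolation=cv2.INTER_CUBIC)
cv2.imwrite("pics/f.png",np.hstack([f(s,280,115),f(p,135,130)]))
E
```

```text
[549.75099253 223.23161176  15.32493968] [-1.57091408e+00 -7.45057861e-06 -8.94660995e-01] 6.6 37.548961826673576 [-0.18496974 -0.47127269  2.03447453]
```

View pics/f.png

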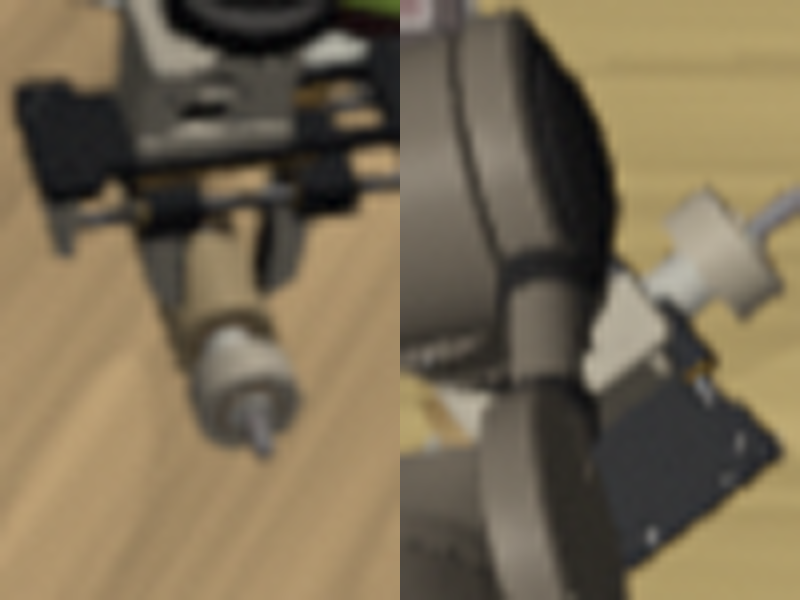

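The fingers lie against both sides of the middle roll at (190,270) and (262,250) px, but the width reads below 50 mm. I'll check whether it settles.

Emit:
arm_command:
  deltas:
    - [0,0,0,0]
    - [0,0,0,0]

```text
time: 6.9
tool_pos: [549.8, 223.2, 15.3]
tcp_rot: [-1.571, -0.0, -0.895]
contact_force: [-0.5, -0.4, 0.8]
grip_width: 37.3
```

Emit:
arm_command:
  deltas:
    - [0,-0.01,0,0]
    - [0,-0.01,0,0]
    - [0,-0.02,0,0]
    - [0,-0.02,0,0]
    - [0,0,0,0]

```text
time: 7.4
tool_pos: [551.9, 223.9, 78.9]
tcp_rot: [-1.565, -0.003, -0.895]
contact_force: [-0.5, 0.5, 1.1]
grip_width: 0.6
```

```bash
python3 - <<'E'
from h import *
o=bot.get_obs();print(o['tool_pos'],o['time'],o['grip_width'],o['contact_force'],o['moment'])
s=vision.capture("scene");p=vision.capture("top")
f=lambda q,x,y:cv2.resize(q["img"][y:y+75,x:x+50,::-1],(400,600),interpolation=cv2.INTER_CUBIC)
cv2.imwrite("pics/g.png",np.hstack([f(s,285,105),f(p,145,130)]))
E
```

```text
[551.91674487 223.85283027  78.92879158] 7.4 0.5946862245648221 [-0.4675471   0.45565293  1.07071373] [ 0.03741559 -0.18476573 -0.04191394]
```

View pics/g.png

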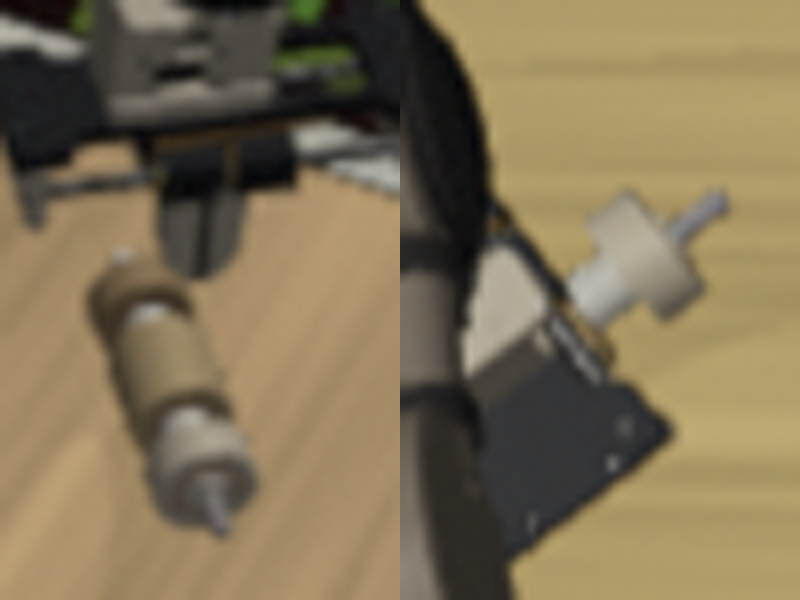

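The grip slipped: the fingers are shut above the spindle, which still lies in place. They must have pinched it too high, so I'll check the true fingertip height against this picture.

```bash
python3 - <<'E'
from h import *
s=vision.capture("scene");p=vision.capture("top")
o=bot.get_obs();P=o['tool_pos']
for dz in(-50,-40,-30,-20,-8,0,11,30,50): print(dz,proj(s,P+[0,0,dz]).round(1),proj(p,P+[0,0,dz]).round(1))
print("observed tip px",(285+200/8,105+278/8))
for q,n in((p,"top"),(s,"scene")):
    for r in vision.regions_of(q,"spindle")[:2]:
      ys,xs=np.nonzero(r["mask"]); print(n,r["confidence"],xs.mean(),ys.mean())
# spindle as seen in scene: sprung tip px, fixed tip px
for uv in((285+222/8,105+532/8),(285+122/8,105+250/8)):
  for z in(0,25): print(uv,z,ray(s,uv,z).round(1))
# top: sprung tip
for z in(0,25): print(ray(p,(145+(722-400)/8,130+200/8),z).round(1))
E
```

```text
-50 [306.2 153.4] [160.4 173. ]
-40 [306.4 151.5] [159.7 172.6]
-30 [306.6 149.5] [159.  172.2]
-20 [306.8 147.6] [158.3 171.8]
-8 [307.1 145.2] [157.4 171.4]
0 [307.3 143.6] [156.8 171.1]
11 [307.6 141.3] [156.  170.6]
30 [308.  137.4] [154.6 169.8]
50 [308.5 133.2] [153. 169.]
observed tip px (310.0, 139.75)
top 0.65 310.4457308248915 272.70043415340086
top 0.5 173.1904761904762 164.06493506493507
scene 0.72 305.51376146788994 153.6651376146789
scene 0.6 167.82293178519595 209.53265602322207
(312.75, 171.5) 0 [601.3 171.6   0. ]
(312.75, 171.5) 25 [608.5 149.1  25. ]
(300.25, 136.25) 0 [479.1 325.4   0. ]
(300.25, 136.25) 25 [489.4 299.1  25. ]
[609.6 153.    0. ]
[605.8 149.   25. ]
```

The observed fingertip is about 5.5 px (~27 mm) higher than the stated TCP implies. The 37.3 mm chord also fits pads about 30 mm too high. I'll reopen and go lower by feel.

Emit:
arm_command:
  deltas:
    - [0,0,0,0]
    - [0,0,0,0]
    - [0,0,0,0]
    - [0,0,0,0]
    - [0,0,0,0]
  claw: 0

```text
time: 8.2
tool_pos: [549.8, 223.2, 75.3]
tcp_rot: [-1.571, -0.0, -0.895]
contact_force: [0.2, -0.2, 0.2]
grip_width: 35.9
```

Emit:
arm_command:
  deltas:
    - [0,0,0,0]
    - [0,0,0,0]
    - [0,0,0,0]
    - [0,0,0,0]
    - [0,0,0,0]

```text
time: 8.7
tool_pos: [549.8, 223.2, 75.3]
tcp_rot: [-1.571, -0.0, -0.895]
contact_force: [1.0, -0.1, 0.2]
grip_width: 75.7
```

Emit:
arm_command:
  deltas:
    - [-0.0005,0.02,-0.001,0]
    - [0,0.02,0,0]
    - [0,0.015,0,0]
    - [0,0.008,0,0]
    - [0,0.003,0,0]

```text
time: 9.2
tool_pos: [548.3, 222.9, 8.5]
tcp_rot: [-1.572, 0.0, -0.895]
contact_force: [-0.3, -0.4, 0.3]
grip_width: 91.5
```

Emit:
arm_command:
  deltas:
    - [0,0.003,0,0]
    - [0,0.003,0,0]
    - [0,0.003,0,0]
    - [0,0,0,0]

```text
time: 9.6
tool_pos: [548.6, 223.0, 0.2]
tcp_rot: [-1.571, -0.0, -0.895]
contact_force: [0.1, 0.0, -0.3]
grip_width: 91.6
```

Emit:
arm_command:
  deltas:
    - [0,0.003,0,0]
    - [0,0.003,0,0]
    - [0,0,0,0]

```text
time: 9.9
tool_pos: [548.4, 222.9, -6.2]
tcp_rot: [-1.572, 0.0, -0.895]
contact_force: [0.5, -0.8, -0.2]
grip_width: 91.8
```

Emit:
arm_command:
  deltas:
    - [0,0.003,0,0]
    - [0,0.002,0,0]
    - [0,0,0,0]

```text
time: 10.2
tool_pos: [548.4, 222.9, -11.1]
tcp_rot: [-1.571, 0.0, -0.895]
contact_force: [-0.4, -1.2, 0.3]
grip_width: 91.7
```

```bash
python3 - <<'E'
from h import *
o=bot.get_obs();print(o['tool_pos'],o['time'],o['grip_width'],o['contact_force'])
s=vision.capture("scene")
cv2.imwrite("pics/i.png",cv2.resize(s["img"][115:190,270:340,::-1],(560,600),interpolation=cv2.INTER_CUBIC))
E
```

```text
[548.4353143  222.90918356 -11.10549754] 10.2 91.72405058297896 [-0.36477391 -1.15447363  0.34154167]
```

View pics/i.png

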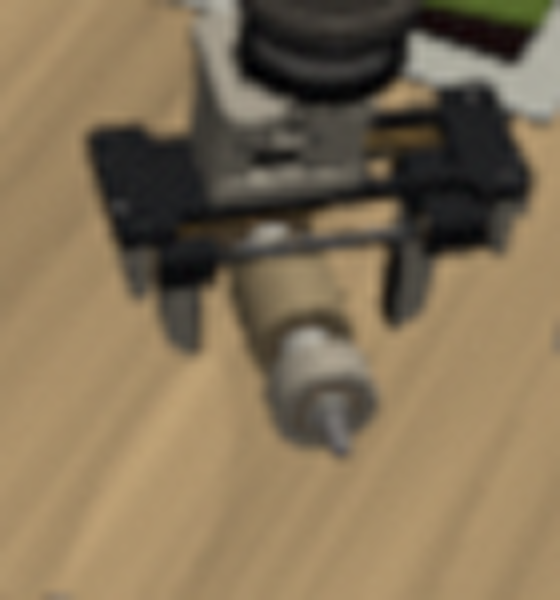

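No contact yet. The fingertips are at (185,350) and (395,322) px, which puts them about 10 mm above the table, so the tool offset is about 30 mm. I'll go 4 mm lower and close.

Emit:
arm_command:
  deltas:
    - [0,0.002,0,0]
    - [0,0.002,0,0]
    - [0,0,0,0]

```text
time: 10.55
tool_pos: [548.5, 222.9, -15.0]
tcp_rot: [-1.571, 0.0, -0.895]
contact_force: [-0.0, -0.0, -0.4]
grip_width: 92.1
```

Emit:
arm_command:
  deltas:
    - [0,0,0,0]
    - [0,0,0,0]
    - [0,0,0,0]
    - [0,0,0,0]
    - [0,0,0,0]
  claw: 255

```text
time: 11.05
tool_pos: [548.7, 223.0, -14.7]
tcp_rot: [-1.571, -0.0, -0.895]
contact_force: [-0.6, 0.6, -0.4]
grip_width: 56.1
```

Emit:
arm_command:
  deltas:
    - [0,0,0,0]
    - [0,0,0,0]
    - [0,0,0,0]
    - [0,0,0,0]

```text
time: 11.45
tool_pos: [548.7, 222.9, -14.7]
tcp_rot: [-1.571, -0.0, -0.895]
contact_force: [0.3, -1.0, 0.6]
grip_width: 49.7
```

Emit:
arm_command:
  deltas:
    - [0,-0.01,0,0]
    - [0,-0.015,0,0]
    - [0,-0.025,0,0]
    - [0,0,0,0]
    - [0,0,0,0]

```text
time: 11.95
tool_pos: [548.7, 223.0, 35.4]
tcp_rot: [-1.57, -0.0, -0.895]
contact_force: [-0.4, 0.5, -4.0]
grip_width: 49.2
```

It's held: width 49.2 mm and about 3 N of weight. I'll transport it now.

Emit:
arm_command:
  deltas:
    - [0,-0.03,0,0]
    - [0,-0.025,0,0]
    - [0,0,0,8]
    - [0,0,0,8]
    - [0,0,0,8]

```text
time: 12.45
tool_pos: [547.7, 222.7, 88.7]
tcp_rot: [-1.573, -0.0, -1.319]
contact_force: [0.3, 0.2, -3.2]
grip_width: 49.4
```

Emit:
arm_command:
  deltas:
    - [0,0,0,8]
    - [0,0,0,8]
    - [0.03,0,-0.001,0]
    - [0.04,0,-0.001,0]
    - [0.04,0,-0.001,0]

```text
time: 12.95
tool_pos: [542.0, 112.2, 88.6]
tcp_rot: [-1.574, -0.0, -1.591]
contact_force: [1.2, -1.1, -2.6]
grip_width: 49.3
```

Emit:
arm_command:
  deltas:
    - [0.04,0,-0.001,0]
    - [0.04,0,-0.001,0]
    - [0.04,0,-0.001,0]
    - [0.04,0,-0.001,0]
    - [0.04,0,-0.001,0]

```text
time: 13.45
tool_pos: [532.7, -88.1, 88.8]
tcp_rot: [-1.573, 0.001, -1.593]
contact_force: [1.2, 1.1, -3.5]
grip_width: 49.0
```

Emit:
arm_command:
  deltas:
    - [0.04,0,0,0]
    - [0.03,0,0,0]
    - [0.02,0,0,0]
    - [0.015,0,0,0]
    - [0,0,0,0]

```text
time: 13.95
tool_pos: [531.0, -193.1, 89.2]
tcp_rot: [-1.572, 0.0, -1.595]
contact_force: [-0.1, 0.7, -3.4]
grip_width: 49.6
```

```bash
python3 - <<'E'
from h import *
from fit import r,W
o=bot.get_obs();print(o['tool_pos'],o['tcp_rot'],o['time'],o['grip_width'],o['contact_force'],o['moment'])
M=W(r.x,(0,0,60),1);y=r.x[2]; d=o['tool_pos']-M; c,s_=np.cos(y),np.sin(y)
print("TCP local x,y:",c*d[0]+s_*d[1],-s_*d[0]+c*d[1],"yaw err deg",np.degrees(o['tcp_rot'][2]+np.pi/2-y))
s=vision.capture("scene");p=vision.capture("top")
P=o['tool_pos']+[0,0,39.7]; ax=np.array([np.cos(o['tcp_rot'][2]),np.sin(o['tcp_rot'][2]),0])
for q in(s,p):
  im=q["img"]; print([proj(q,P+ax*k).round(1).tolist() for k in(94.3,-95.7,0)])
f=lambda q,x,y,w,h:cv2.resize(q["img"][y:y+h,x:x+w,::-1],(400,600),interpolation=cv2.INTER_CUBIC)
cv2.imwrite("pics/j.png",np.hstack([f(s,200,165,72,108),f(p,260,135,72,108)]))
E
```

```text
[ 531.01208047 -193.1132111    89.2020798 ] [-1.57217890e+00  2.57111585e-04 -1.59473405e+00] 13.95 49.57546973317064 [-0.05547478  0.7039897  -3.36685549] [ 0.02977822 -0.07060181  0.02017909]
TCP local x,y: -0.428732562736043 13.691762319040485 yaw err deg -0.08381223115534014
[[227.3, 236.8], [261.3, 191.6], [244.9, 213.3]]
[[334.2, 179.5], [266.5, 176.6], [300.6, 178.0]]
```

View pics/j.png

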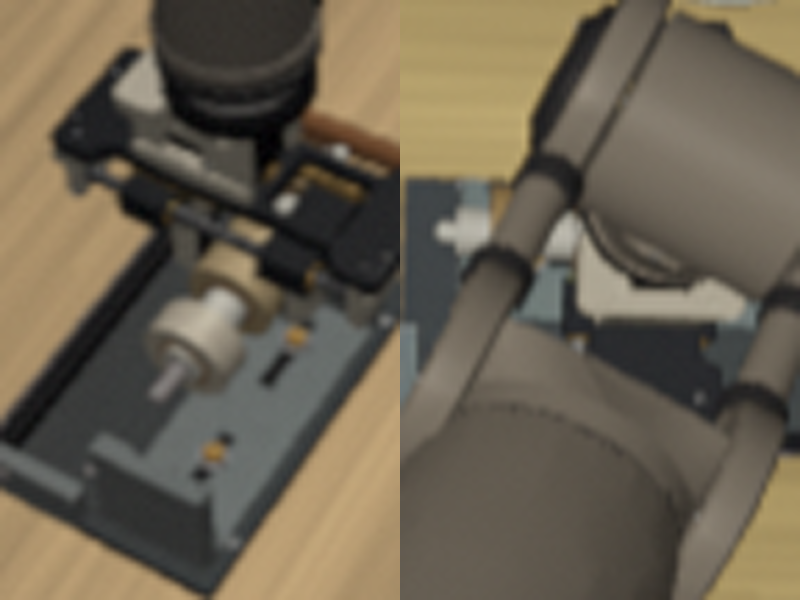

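The held spindle's sprung tip is at (155,395) and its fixed tip at (438,232). Both match the predicted positions within 1 px, so the robot, cameras and dispenser agree. I'll line it up and lower to just above the left cheek.

Emit:
arm_command:
  deltas:
    - [0.004,0,0.0005,-0.1]
    - [0,0.015,0,0]
    - [0,0.01,0,0]
    - [0,0.006,0,0]
    - [0,0,0,0]

```text
time: 14.55
tool_pos: [531.5, -195.0, 58.3]
tcp_rot: [-1.573, 0.001, -1.59]
contact_force: [-0.1, 0.4, -2.1]
grip_width: 49.3
```

Emit:
arm_command:
  deltas:
    - [0,0.001,0,0]
    - [0,0.001,0,0]
    - [0,0.001,0,0]
    - [0,0,0,0]

```text
time: 14.95
tool_pos: [532.0, -195.8, 56.4]
tcp_rot: [-1.571, -0.0, -1.591]
contact_force: [-0.6, -0.8, -2.2]
grip_width: 49.4
```

Emit:
arm_command:
  deltas:
    - [0,0.001,0,0]
    - [0,0.001,0,0]
    - [0,0.001,0,0]
    - [0,0,0,0]

```text
time: 15.35
tool_pos: [531.9, -195.7, 53.1]
tcp_rot: [-1.571, 0.0, -1.591]
contact_force: [0.1, 0.1, -2.9]
grip_width: 49.1
```

Emit:
arm_command:
  deltas:
    - [0.001,0.001,0,0]
    - [0,0.001,0,0]
    - [0,0,0,0]

```text
time: 15.65
tool_pos: [532.0, -196.9, 51.3]
tcp_rot: [-1.571, -0.0, -1.591]
contact_force: [-0.9, 0.3, -1.9]
grip_width: 49.4
```

Emit:
arm_command:
  deltas:
    - [0,0.001,0,0]
    - [0,0.001,0,0]
    - [0,0,0,0]

```text
time: 15.95
tool_pos: [532.1, -197.0, 49.4]
tcp_rot: [-1.57, -0.0, -1.591]
contact_force: [-0.7, -1.2, 0.6]
grip_width: 49.4
```

Emit:
arm_command:
  deltas:
    - [0,0.001,0,0]
    - [0,0.001,0,0]
    - [0,0,0,0]

```text
time: 16.25
tool_pos: [532.1, -196.8, 47.3]
tcp_rot: [-1.57, -0.0, -1.591]
contact_force: [0.2, -1.9, 0.7]
grip_width: 49.3
```

Emit:
arm_command:
  deltas:
    - [0,0.001,0,0]
    - [0,0.001,0,0]
    - [0,0,0,0]

```text
time: 16.55
tool_pos: [532.0, -196.7, 45.2]
tcp_rot: [-1.571, 0.0, -1.591]
contact_force: [0.2, -0.8, -1.2]
grip_width: 49.6
```

Emit:
arm_command:
  deltas:
    - [0,0.001,0,0]
    - [0,0.001,0,0]
    - [0,0,0,0]

```text
time: 16.85
tool_pos: [531.9, -196.8, 43.2]
tcp_rot: [-1.571, -0.0, -1.591]
contact_force: [-1.0, -1.5, -0.6]
grip_width: 49.1
```

```bash
python3 - <<'E'
from h import *
for i in range(1):
  o=bot.get_obs();print(o['tool_pos'],o['tcp_rot'],o['time'],o['contact_force'].round(1),o['moment'].round(2))
s=vision.capture("scene")
cv2.imwrite("pics/k.png",cv2.resize(s["img"][165:265,190:290,::-1],(600,600),interpolation=cv2.INTER_CUBIC))
E
```

```text
[ 531.94334554 -196.75469837   43.1532319 ] [-1.57089232e+00 -5.58117738e-05 -1.59102333e+00] 16.85 [-1.  -1.5 -0.6] [-0.07 -0.18 -0.04]
```

View pics/k.png

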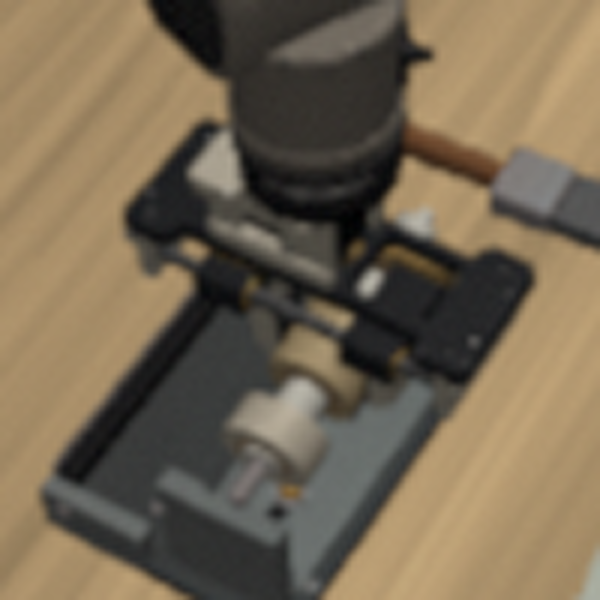

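The spindle is pivoting in the grip as planned: the fixed end is up at (418,222) and the sprung tip is low at (238,500), just inside the right cheek. Next I'll feel for the right groove by easing right.

Emit:
arm_command:
  deltas:
    - [0.001,0,0,0]
    - [0.001,0,0,0]
    - [0,0,0,0]

```text
time: 17.2
tool_pos: [531.7, -198.5, 43.2]
tcp_rot: [-1.571, 0.0, -1.591]
contact_force: [-0.3, 0.4, -0.8]
grip_width: 49.1
```

Emit:
arm_command:
  deltas:
    - [0.001,0,0,0]
    - [0.001,0,0,0]
    - [0,0,0,0]

```text
time: 17.5
tool_pos: [531.8, -200.9, 43.2]
tcp_rot: [-1.571, -0.0, -1.591]
contact_force: [-0.9, -0.2, -0.6]
grip_width: 49.9
```

Emit:
arm_command:
  deltas:
    - [0.001,0,0,0]
    - [0,0,0,0]

```text
time: 17.7
tool_pos: [531.8, -201.8, 43.3]
tcp_rot: [-1.571, -0.0, -1.591]
contact_force: [0.2, 0.1, -1.9]
grip_width: 49.7
```

```bash
cat > st.py <<'E'
from h import *
from fit import r,W
o=bot.get_obs();M=W(r.x,(0,0,60),1);y=r.x[2]; d=o['tool_pos']-M; c,s_=np.cos(y),np.sin(y)
print("t",o['time'],"local x,y",(c*d[0]+s_*d[1]).round(2),(-s_*d[0]+c*d[1]).round(2),"z",o['tool_pos'][2].round(1),"F",o['contact_force'].round(1),"M",o['moment'].round(2),"w",o['grip_width'].round(1))
E
python3 st.py; python3 - <<'E'
from h import *
s=dict(np.load("scene.npz"))
from fit import r,W
M=W(r.x,(0,0,60),1);R=lambda yy,z:proj(s,W(r.x,(0.5,yy,z),1)).round(1)
print("tip obs (229.7,248.3)")
for yy in(-80,-84,-88): print(yy,[R(yy,z).tolist() for z in(60,66,72,78)])
E
```

```text
tip obs (229.7,248.3)
-80 [[229.5, 249.7], [229.3, 248.6], [229.2, 247.5], [229.0, 246.4]]
-84 [[228.7, 250.7], [228.6, 249.6], [228.4, 248.5], [228.3, 247.5]]
-88 [[228.0, 251.7], [227.8, 250.6], [227.7, 249.6], [227.5, 248.5]]Traceback (most recent call last):
  File "st.py", line 4, in <module>
    print("t",o['time'],"local x,y",(c*d[0]+s_*d[1]).round(2),(-s_*d[0]+c*d[1]).round(2),"z",o['tool_pos'][2].round(1),"F",o['contact_force'].round(1),"M",o['moment'].round(2),"w",o['grip_width'].round(1))
                                                                                                                                                                                    ^^^^^^^^^^^^^^^^^^^^^
AttributeError: 'float' object has no attribute 'round'
```

Emit:
arm_command:
  deltas:
    - [0.001,0,0,0]
    - [0,0,0,0]

```text
time: 17.9
tool_pos: [531.8, -202.3, 43.2]
tcp_rot: [-1.571, 0.001, -1.591]
contact_force: [0.2, 2.3, -0.5]
grip_width: 49.2
```

Emit:
arm_command:
  deltas:
    - [0.001,0,0,0]
    - [0,0,0,0]

```text
time: 18.1
tool_pos: [531.7, -203.3, 43.1]
tcp_rot: [-1.571, 0.001, -1.591]
contact_force: [1.4, 4.0, -1.7]
grip_width: 49.1
```

```bash
sed -i "s/o\['time'\]/round(float(o['time']),2)/; s/o\['grip_width'\].round(1)/round(float(o['grip_width']),1)/" st.py; python3 st.py
```

```text
t 18.1 local x,y 0.49 3.48 z 43.1 F [ 1.4  4.  -1.7] M [ 0.8  -0.17 -0.01] w 49.1
```

Contact came at a tip position of about −89 mm, which is the groove floor (−88), so the pin is in the right groove with the spring lightly loaded. I'll lower to find the socket.

Emit:
arm_command:
  deltas:
    - [0,0.001,0,0]
    - [0,0.001,0,0]
    - [0,0,0,0]

```text
time: 18.4
tool_pos: [531.8, -203.5, 41.6]
tcp_rot: [-1.571, 0.0, -1.591]
contact_force: [-0.4, 4.9, 2.2]
grip_width: 49.4
```

Emit:
arm_command:
  deltas:
    - [0,0.001,0,0]
    - [0,0,0,0]

```text
time: 18.6
tool_pos: [531.9, -203.6, 40.7]
tcp_rot: [-1.571, -0.0, -1.591]
contact_force: [-0.2, 4.8, 3.7]
grip_width: 49.2
```

Emit:
arm_command:
  deltas:
    - [0,0.001,0,0]
    - [0,0,0,0]

```text
time: 18.8
tool_pos: [532.0, -203.7, 39.5]
tcp_rot: [-1.57, -0.0, -1.591]
contact_force: [-1.3, 4.2, 3.8]
grip_width: 49.6
```

```bash
python3 st.py
```

```text
t 18.8 local x,y 0.78 3.1 z 39.5 F [-1.3  4.2  3.8] M [ 0.95 -0.09  0.08] w 49.6
```

Emit:
arm_command:
  deltas:
    - [0,0.001,0,0]
    - [0,0,0,0]

```text
time: 19.0
tool_pos: [531.7, -204.1, 37.9]
tcp_rot: [-1.571, -0.001, -1.591]
contact_force: [-0.4, 1.9, -1.0]
grip_width: 49.4
```

Emit:
arm_command:
  deltas:
    - [0,0.001,0,0]
    - [0,0,0,0]

```text
time: 19.2
tool_pos: [531.8, -204.4, 37.0]
tcp_rot: [-1.571, -0.001, -1.591]
contact_force: [-0.2, -0.2, 0.1]
grip_width: 49.1
```

Emit:
arm_command:
  deltas:
    - [0,0.001,0,0]
    - [0,0,0,0]

```text
time: 19.4
tool_pos: [531.9, -204.2, 36.2]
tcp_rot: [-1.571, -0.001, -1.591]
contact_force: [0.1, -0.9, -0.5]
grip_width: 49.6
```

```bash
python3 st.py
```

```text
t 19.4 local x,y 0.67 2.58 z 36.2 F [ 0.1 -0.9 -0.5] M [ 0.07 -0.08  0.09] w 49.6
```

The y force fell to zero, so the pin clicked into the right socket. Next I'll push right to the socket floor and then load the spring.

Emit:
arm_command:
  deltas:
    - [0.0015,0,0,0]
    - [0.0015,0,0,0]
    - [0,0,0,0]

```text
time: 19.7
tool_pos: [531.6, -207.0, 36.1]
tcp_rot: [-1.571, -0.0, -1.591]
contact_force: [-1.1, -0.4, -3.3]
grip_width: 49.1
```

Emit:
arm_command:
  deltas:
    - [0.001,0,0,0]
    - [0.001,0,0,0]
    - [0,0,0,0]

```text
time: 20.0
tool_pos: [531.6, -208.7, 36.2]
tcp_rot: [-1.571, 0.0, -1.591]
contact_force: [-0.1, 0.5, -3.2]
grip_width: 49.5
```

```bash
python3 st.py
```

```text
t 20.0 local x,y 0.51 -1.9 z 36.2 F [-0.1  0.5 -3.2] M [ 0.11 -0.08 -0.01] w 49.5
```

Emit:
arm_command:
  deltas:
    - [0.001,0,0,0]
    - [0.001,0,0,0]
    - [0,0,0,0]

```text
time: 20.3
tool_pos: [531.5, -210.2, 36.2]
tcp_rot: [-1.571, 0.001, -1.591]
contact_force: [-0.9, 3.1, -3.0]
grip_width: 49.4
```

Emit:
arm_command:
  deltas:
    - [0.001,0,0,0]
    - [0.001,0,0,0]
    - [0,0,0,0]

```text
time: 20.6
tool_pos: [531.5, -212.4, 36.2]
tcp_rot: [-1.571, 0.001, -1.591]
contact_force: [-0.2, 5.2, -3.9]
grip_width: 49.4
```

```bash
python3 st.py
```

```text
t 20.6 local x,y 0.51 -5.56 z 36.2 F [-0.2  5.2 -3.9] M [ 0.87 -0.14  0.04] w 49.4
```

Emit:
arm_command:
  deltas:
    - [0.001,0,0,0]
    - [0.001,0,0,0]
    - [0.001,0,0,0]
    - [0,0,0,0]

```text
time: 21.0
tool_pos: [531.4, -214.9, 36.1]
tcp_rot: [-1.572, 0.002, -1.591]
contact_force: [0.8, 7.0, -2.8]
grip_width: 49.2
```

Emit:
arm_command:
  deltas:
    - [0.001,0,0,0]
    - [0.001,0,0,0]
    - [0,0,0,0]

```text
time: 21.3
tool_pos: [531.3, -216.5, 36.0]
tcp_rot: [-1.572, 0.002, -1.591]
contact_force: [0.9, 8.1, -2.3]
grip_width: 49.1
```

Emit:
arm_command:
  deltas:
    - [0.001,0,0,0]
    - [0,0,0,0]

```text
time: 21.5
tool_pos: [531.3, -217.3, 36.0]
tcp_rot: [-1.572, 0.002, -1.591]
contact_force: [0.8, 8.9, -2.6]
grip_width: 49.4
```

```bash
python3 st.py
```

```text
t 21.5 local x,y 0.39 -10.51 z 36.0 F [ 0.8  8.9 -2.6] M [ 1.51 -0.28  0.05] w 49.4
```

Compression is about 8.4 mm on the tilted axis, which becomes about 10 mm once level. The fixed tip now clears the left groove floor, so I'll lower and let the spindle level off.

Emit:
arm_command:
  deltas:
    - [0,0.001,0,0]
    - [0,0.001,0,0]
    - [0,0.001,0,0]
    - [0,0,0,0]

```text
time: 21.9
tool_pos: [531.4, -217.5, 33.3]
tcp_rot: [-1.571, 0.002, -1.591]
contact_force: [-0.6, 9.1, -0.4]
grip_width: 49.4
```

Emit:
arm_command:
  deltas:
    - [0,0.001,0,0]
    - [0,0.001,0,0]
    - [0,0,0,0]

```text
time: 22.2
tool_pos: [531.5, -217.6, 31.4]
tcp_rot: [-1.571, 0.001, -1.591]
contact_force: [-0.6, 8.5, 0.4]
grip_width: 49.6
```

```bash
python3 st.py
```

```text
t 22.2 local x,y 0.59 -10.76 z 31.4 F [-0.6  8.5  0.4] M [ 1.2  -0.04 -0.06] w 49.6
```

Emit:
arm_command:
  deltas:
    - [0,0.001,0,0]
    - [0,0.001,0,0]
    - [0,0.001,0,0]
    - [0,0,0,0]

```text
time: 22.6
tool_pos: [531.5, -217.6, 28.4]
tcp_rot: [-1.571, 0.001, -1.591]
contact_force: [-0.8, 8.7, 0.1]
grip_width: 49.7
```

Emit:
arm_command:
  deltas:
    - [0,0.001,0,0]
    - [0,0.001,0,0]
    - [0,0.001,0,0]
    - [0,0,0,0]

```text
time: 23.0
tool_pos: [531.5, -217.5, 25.4]
tcp_rot: [-1.571, 0.001, -1.591]
contact_force: [0.9, 9.0, -1.0]
grip_width: 49.1
```

```bash
python3 st.py
```

```text
t 23.0 local x,y 0.63 -10.7 z 25.4 F [ 0.9  9.  -1. ] M [ 1.24 -0.19  0.01] w 49.1
```

Emit:
arm_command:
  deltas:
    - [0.001,0,0,0]
    - [0,0.001,0,0]
    - [0,0.001,0,0]
    - [0,0,0,0]

```text
time: 23.4
tool_pos: [531.5, -218.4, 23.3]
tcp_rot: [-1.571, 0.002, -1.591]
contact_force: [-0.0, 10.4, 0.0]
grip_width: 49.3
```

Emit:
arm_command:
  deltas:
    - [0,0.001,0,0]
    - [0,0.001,0,0]
    - [0,0,0,0]

```text
time: 23.7
tool_pos: [531.5, -218.4, 21.3]
tcp_rot: [-1.571, 0.002, -1.591]
contact_force: [0.4, 9.4, 0.0]
grip_width: 49.5
```

```bash
python3 st.py
```

```text
t 23.7 local x,y 0.59 -11.53 z 21.3 F [0.4 9.4 0. ] M [ 1.32 -0.16  0.  ] w 49.5
```

Emit:
arm_command:
  deltas:
    - [0,0.001,0,0]
    - [0,0.001,0,0]
    - [0,0,0,0]

```text
time: 24.0
tool_pos: [531.5, -218.4, 19.3]
tcp_rot: [-1.571, 0.002, -1.591]
contact_force: [0.1, 9.7, -0.5]
grip_width: 49.1
```

Emit:
arm_command:
  deltas:
    - [0,0.001,0,0]
    - [0,0,0,0]

```text
time: 24.2
tool_pos: [531.6, -218.6, 18.8]
tcp_rot: [-1.571, 0.001, -1.591]
contact_force: [0.1, 8.9, 1.8]
grip_width: 49.7
```

```bash
python3 st.py; python3 - <<'E'
from h import *
s=vision.capture("scene");p=vision.capture("top")
f=lambda q,x,y,w,h:cv2.resize(q["img"][y:y+h,x:x+w,::-1],(400,600),interpolation=cv2.INTER_CUBIC)
cv2.imwrite("pics/l.png",np.hstack([f(s,210,175,60,90),f(p,255,140,60,90)]))
E
```

```text
t 24.2 local x,y 0.75 -11.82 z 18.8 F [0.1 8.9 1.8] M [ 1.28 -0.02 -0.03] w 49.7
```

View pics/l.png

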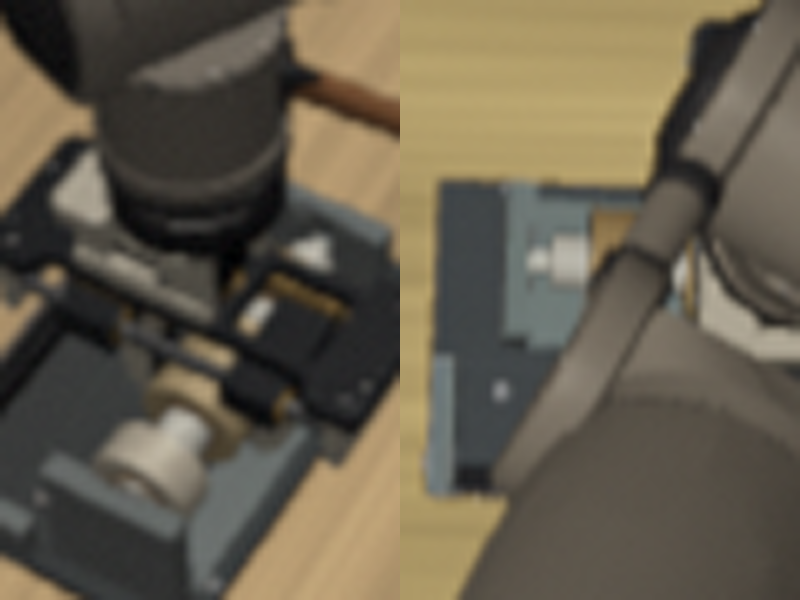

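The fixed pin at (540,262) is centred between the flare edges at 240 and 285, and the spindle is between the cheeks. I'll feel for the groove foot.

Emit:
arm_command:
  deltas:
    - [0,0.0005,0,0]
    - [0,0,0,0]

```text
time: 24.5
tool_pos: [531.7, -218.7, 18.5]
tcp_rot: [-1.57, 0.001, -1.591]
contact_force: [-0.3, 9.5, 3.3]
grip_width: 49.3
```

Emit:
arm_command:
  deltas:
    - [0,0.0005,0,0]
    - [0,0,0,0]

```text
time: 24.7
tool_pos: [531.7, -218.8, 18.2]
tcp_rot: [-1.57, 0.001, -1.591]
contact_force: [-1.6, 8.9, 4.5]
grip_width: 49.3
```

```bash
python3 st.py
```

```text
t 24.7 local x,y 0.89 -11.95 z 18.2 F [-1.6  8.9  4.5] M [1.28 0.03 0.02] w 49.3
```

Emit:
arm_command:
  deltas:
    - [0,-0.0005,0,0]
    - [-0.001,0,0,0]
    - [-0.001,0,0,0]
    - [0,0,0,0]

```text
time: 25.1
tool_pos: [531.9, -217.0, 18.6]
tcp_rot: [-1.57, 0.001, -1.591]
contact_force: [0.6, 9.4, 3.7]
grip_width: 49.6
```

Emit:
arm_command:
  deltas:
    - [-0.001,0,0,0]
    - [0,0,0,0]

```text
time: 25.3
tool_pos: [531.9, -216.2, 18.7]
tcp_rot: [-1.57, 0.0, -1.591]
contact_force: [-0.9, 7.8, 3.4]
grip_width: 49.3
```

```bash
python3 st.py
```

```text
t 25.3 local x,y 1.02 -9.34 z 18.7 F [-0.9  7.8  3.4] M [ 1.1   0.03 -0.08] w 49.3
```

The force follows the spring curve (7.8 N, about 6.8 mm), which puts the fixed tip past the groove floor and into the left socket. I'll keep easing left.

Emit:
arm_command:
  deltas:
    - [-0.001,0,0,0]
    - [-0.001,0,0,0]
    - [0,0,0,0]

```text
time: 25.6
tool_pos: [531.9, -214.7, 18.7]
tcp_rot: [-1.57, -0.0, -1.591]
contact_force: [-1.5, 5.8, 4.6]
grip_width: 49.2
```

Emit:
arm_command:
  deltas:
    - [-0.001,0,0,0]
    - [0,0,0,0]

```text
time: 25.8
tool_pos: [531.9, -213.8, 18.7]
tcp_rot: [-1.57, -0.001, -1.591]
contact_force: [-1.7, 6.3, 4.5]
grip_width: 49.5
```

Emit:
arm_command:
  deltas:
    - [-0.001,0,0,0]
    - [0,0,0,0]

```text
time: 26.0
tool_pos: [531.9, -212.9, 18.7]
tcp_rot: [-1.57, -0.001, -1.591]
contact_force: [-2.9, 5.6, 5.8]
grip_width: 49.5
```

```bash
python3 st.py
```

```text
t 26.0 local x,y 0.89 -6.09 z 18.7 F [-2.9  5.6  5.8] M [0.66 0.31 0.05] w 49.5
```

Emit:
arm_command:
  deltas:
    - [0,-0.0005,-0.0006,0]
    - [0,0,0,0]

```text
time: 26.2
tool_pos: [531.7, -212.8, 18.7]
tcp_rot: [-1.569, -0.001, -1.591]
contact_force: [-0.3, 4.8, 3.2]
grip_width: 49.1
```

Emit:
arm_command:
  deltas:
    - [-0.001,0,0,0]
    - [0,0,0,0]

```text
time: 26.4
tool_pos: [531.6, -211.9, 18.6]
tcp_rot: [-1.57, -0.001, -1.591]
contact_force: [0.8, 4.7, 2.4]
grip_width: 49.4
```

```bash
python3 st.py
```

```text
t 26.4 local x,y 0.59 -5.07 z 18.6 F [0.8 4.7 2.4] M [ 0.58 -0.24  0.11] w 49.4
```

Emit:
arm_command:
  deltas:
    - [-0.001,0,0,0]
    - [0,0,0,0]

```text
time: 26.6
tool_pos: [531.4, -211.1, 18.5]
tcp_rot: [-1.57, -0.001, -1.591]
contact_force: [0.3, 2.5, 1.8]
grip_width: 49.7
```

Emit:
arm_command:
  deltas:
    - [-0.0005,0,0,0]
    - [0,0,0,0]

```text
time: 26.8
tool_pos: [531.4, -211.1, 18.5]
tcp_rot: [-1.57, -0.001, -1.591]
contact_force: [1.2, -0.9, 1.4]
grip_width: 49.5
```

```bash
python3 st.py
```

```text
t 26.8 local x,y 0.41 -4.23 z 18.5 F [ 1.2 -0.9  1.4] M [-0.31 -0.27  0.17] w 49.5
```

The y force dropped from about 4.7 N to about 0 with no further travel, so the left socket floor has taken the spring load and both pins are in. I'll release and retreat straight up.

Emit:
arm_command:
  deltas:
    - [0,0,0,0]
    - [0,0,0,0]
    - [0,0,0,0]
    - [0,0,0,0]
    - [0,0,0,0]
  claw: 0

```text
time: 27.3
tool_pos: [531.0, -210.2, 18.2]
tcp_rot: [-1.571, 0.0, -1.591]
contact_force: [-0.5, -0.1, -0.5]
grip_width: 84.6
```

Emit:
arm_command:
  deltas:
    - [0,0,0,0]
    - [0,0,0,0]
    - [0,0,0,0]

```text
time: 27.6
tool_pos: [531.1, -210.2, 18.3]
tcp_rot: [-1.571, -0.0, -1.591]
contact_force: [0.6, -0.5, 0.4]
grip_width: 91.4
```

Emit:
arm_command:
  deltas:
    - [0,-0.01,0,0]
    - [0,-0.02,0,0]
    - [0,-0.03,0,0]
    - [0,-0.04,0,0]
    - [0,-0.04,0,0]

```text
time: 28.1
tool_pos: [530.8, -210.0, 160.3]
tcp_rot: [-1.571, 0.0, -1.591]
contact_force: [0.6, -0.6, -0.5]
grip_width: 91.7
```

Emit:
arm_command:
  deltas:
    - [0,-0.04,0,0]
    - [-0.04,0,-0.02,0]
    - [-0.04,0,-0.02,0]
    - [-0.04,0,-0.02,0]
    - [-0.04,0,-0.02,0]

```text
time: 28.6
tool_pos: [453.3, -47.3, 199.1]
tcp_rot: [-1.57, -0.0, -1.592]
contact_force: [0.5, 0.6, 0.4]
grip_width: 91.7
```

Emit:
arm_command:
  deltas:
    - [-0.04,0,-0.01,0]
    - [-0.04,0,0,0]
    - [-0.04,0,0,0]
    - [-0.04,0,0,0]
    - [0,0,0,0]

```text
time: 29.1
tool_pos: [447.2, 115.4, 199.2]
tcp_rot: [-1.57, 0.001, -1.586]
contact_force: [0.3, -0.2, 0.4]
grip_width: 92.0
```

```bash
python3 st.py; python3 - <<'E'
from h import *
s=vision.capture("scene");p=vision.capture("top")
f=lambda q,x,y,w,h:cv2.resize(q["img"][y:y+h,x:x+w,::-1],(400,600),interpolation=cv2.INTER_CUBIC)
cv2.imwrite("pics/m.png",np.hstack([f(s,205,175,64,96),f(p,256,150,80,120)]))
for q,n in((s,"scene"),(p,"top")):
  for m in("spindle","brush"): print(n,m,[(round(d["confidence"],2),w(q,d["xyz"]).round()) for d in vision.find_in(q,m)[:2]])
from fit import r,W
for yy in(-94,94,0): print(yy,[proj(q,W(r.x,(0,yy-0,58),1)).round(1).tolist() for q in(s,p)])
E
```

```text
t 29.1 local x,y -91.17 320.2 z 199.2 F [ 0.3 -0.2  0.4] M [-0.05 -0.1  -0.06] w 92.0
scene spindle [(0.87, array([ 265., -245.,   43.])), (0.69, array([ 535., -217.,   72.]))]
scene brush [(0.74, array([556.,  -4.,  18.]))]
top spindle [(0.88, array([ 530., -210.,   73.])), (0.56, array([ 256., -236.,   46.]))]
top brush [(0.56, array([555.,  -2.,  17.]))]
-94 [[226.8, 253.5], [334.2, 181.8]]
94 [[259.1, 209.1], [270.9, 179.2]]
0 [[243.7, 230.3], [302.5, 180.5]]
```

View pics/m.png

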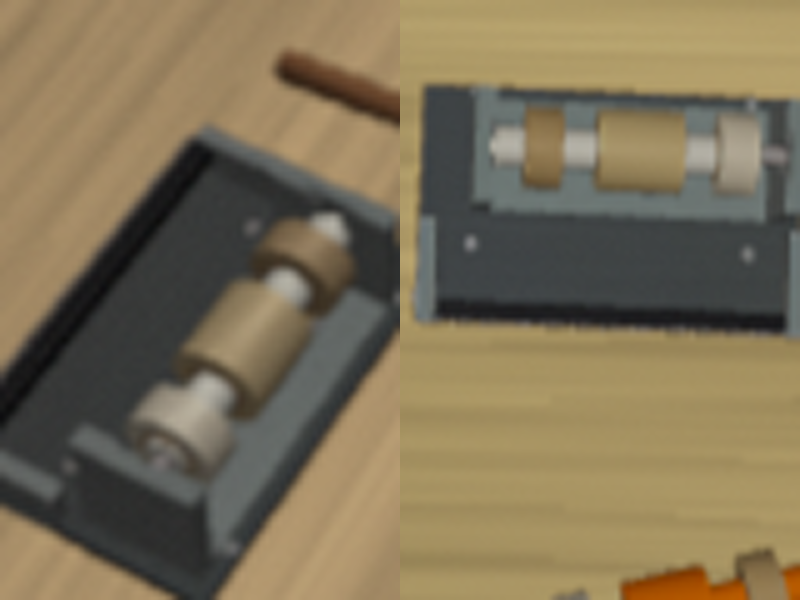

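```bash
python3 -c "
from plant import job; print(job.close_job())"
```

```text
the job is handed in; nothing more can be done
None
```

The spindle is back in the dispenser with both pins in their sockets, and I handed the job in after about 29 s of the 54 s allowed. No verdict was reported.

- **Insertion:** I gripped the spindle on the middle roll. Resting the fixed end on the left cheek tilted it, and I fed the sprung pin down the right groove into its socket. I then compressed the spring (peak about 10 N), brought the fixed end down its groove and let it out into the left socket. The highest contact force I read was about 10 N along the spindle and 9 N upwards.
- **Seating checks:** The sideways force followed the spring curve, then fell from about 5 N to about 0 with no further travel, so the left socket had taken the load. In the final picture the spindle lies between the cheeks. The fixed end of the barrel is where full seating predicts, within about 1 mm. The gripper was open, clear and touching nothing.
- **Bystanders:** The brush and the orange look-alike were where they had been. I did not check the other things one by one after the job, but nothing was knocked that I could see or feel.
- **What disagreed:** My first grip slipped off without moving the spindle. The real fingertips stood about 30 mm higher than the reported tool position implies. I corrected for this by vision and feel and gripped again.
- **Not confirmed:** I saw no direct close-up of the pins inside the sockets. Full seating is inferred from the force drop and the position match.

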